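# Load the polisher: slide the tray of blanks home and lock it with the gate

### The job

Slide the aluminium tray with its three brass blanks into the green dock of the bench polisher, in under the steel lips until it is fully home against the back stop, without spilling any blank. Then take the red gate plate out of its wooden block and slide it edgewise down into the slots between the dock's front posts, right down to the dock's floor, so that it locks the tray in. Leave the other things on the bench where they are.

Things in the scene. Friction and masses are not known exactly. Their poses are not given: they have to be found in the camera images.
- dock: Fixed green tray dock of a bench polisher: floor plate 305 x 160 mm, from x -180 to +125 mm, its top at z 5 mm; at the far end a back stop and a grey motor housing 60 mm high. Origin: on the bench, below the centre of a tray that is fully home. x points into the dock (sliding direction, mouth to back stop), z up.
- dock_mouth (a point): Centre of the dock's mouth, on its floor (dock x -105 mm). Flared guides narrow here from y +/-68 mm to the steel side rails, whose inner faces are at y +/-58 mm; the rails are 27 mm high and run from dock x -90 to +65 mm. Tray needs to enter from here.
- dock_stop (a point): Foot of the back stop's face, on the dock's floor (dock x +65 mm). From here 95 mm back towards the mouth each rail has a lip over the tray's edge: underside at z 27 mm, top at 32 mm, inner edge at dock y +/-48 mm. The middle is open above.
- dock_slot (a point): Middle between the two gate slots, on the dock's floor (dock x -74.5 mm). Slots 9 mm wide in x, in dark posts left and right (inner faces at y +/-58 mm, 37 mm high, funnel guides on top to z 48 mm); the slots open towards each other and end at y +/-69 mm. The gate stands across here, its x along the dock's x.
- tray: Loose open aluminium tray, 130 mm (x) x 110 mm (y), walls 18 mm high, 4 mm thick, floor 4 mm, a cross wall in the middle (x = 0); a black bridge handle stands on the middle. Origin: centre of its underside. z up. Either end may go first. About 0.3 kg, starts flat on the bench with three loose blanks in it.
- tray_grip (a point): Centre of the tray's handle bar: bar 12 mm thick (tray x), 60 mm long (tray y), 14 mm high, its centre 53 mm above the tray's underside, open space beneath between two posts at y +/-26 mm.
- blank_a: Loose round brass blank, 28 mm across, 8 mm thick, lying in the tray. Origin: centre of its underside.
- blank_b: As blank_a.
- blank_c: As blank_a.
- gate: Loose red steel gate plate, 5 mm thick (x), 132 mm wide (y), 40 mm high (z), with a black grip on the middle of its top edge; total height 62 mm. Origin: centre of its bottom edge. Starts standing upright in the wooden block, bottom edge 8 mm above the bench. About 0.16 kg. Either face may look to the tray.
- gate_grip (a point): Point in the middle of the gate's grip, 52 mm above the gate's bottom edge; the grip is 12 mm thick (gate x), 44 mm long (gate y), 22 mm high (40 to 62 mm above the bottom edge).
- park: Fixed light wooden block 44 x 170 mm, 30 mm high, with a slot 9 x 142 mm, 22 mm deep along its y, in which the gate is parked. Origin: centre of its underside.
- glass: Open drinking glass, 72 mm across, 85 mm high; leave it alone. Origin: centre of its underside.
- jar: Yellow jar with red cap, 56 mm across, 70 mm high; leave it alone. Origin: centre of its underside.
- charcoal: Black charcoal block 90 x 60 x 30 mm; leave it alone. Origin: centre of its underside.
- spanner: Steel spanner 150 mm long, lying flat along its x; leave it alone.

How it is judged:
On the way, in this order (a step that is already met when the one before it is completed fails the run):
1. the tray is fully home in the dock (x of tray in the frame of dock between -0.006 and 0.004 m and y of tray in the frame of dock between -0.005 and 0.005 m and z of tray in the frame of dock between 0.002 and 0.009 m and angle between the x axis of tray and the x axis of dock, either way round below 0.06 rad), for 0.2 s.
2. the gate is fully down in the dock's slots, with the tray home (all of step 1 and x of gate in the frame of dock between -0.08 and -0.069 m and y of gate in the frame of dock between -0.006 and 0.006 m and z of gate in the frame of dock between 0.002 and 0.009 m and angle between the x axis of gate and the x axis of dock, either way round below 0.08 rad and angle between gate's own z axis and vertical below 0.1 rad), for 0.2 s.
At the end, for the whole second after the job is handed in: The tray stands on the dock's floor under the lips, within 6 mm of the back stop and in line with the rails (0.06 rad); the three blanks lie in it; the gate stands upright in both slots with its bottom edge on the dock's floor (within 4 mm); tray and gate are at rest (all of step 2 and x of blank_a in the frame of tray between -0.061 and 0.061 m and y of blank_a in the frame of tray between -0.051 and 0.051 m and z of blank_a in the frame of tray between 0 and 0.016 m and x of blank_b in the frame of tray between -0.061 and 0.061 m and y of blank_b in the frame of tray between -0.051 and 0.051 m and z of blank_b in the frame of tray between 0 and 0.016 m and x of blank_c in the frame of tray between -0.061 and 0.061 m and y of blank_c in the frame of tray between -0.051 and 0.051 m and z of blank_c in the frame of tray between 0 and 0.016 m and linear speed of each of tray, gate below 0.02 m/s); the robot touches nothing.
It fails at once if the drinking glass is displaced by more than 30 mm (distance of glass from where it was at the start of the episode above 0.03 m).
It fails at once if the yellow jar is displaced by more than 30 mm (distance of jar from where it was at the start of the episode above 0.03 m).
It fails at once if the black charcoal block is displaced by more than 30 mm (distance of charcoal from where it was at the start of the episode above 0.03 m).
It fails at once if the spanner is displaced by more than 30 mm (distance of spanner from where it was at the start of the episode above 0.03 m).
It also fails if it takes over 72 s, if anything falls off the work surface, if the arm or the gripper's body presses on something with over 40 N, if the wrist force passes 120 N, or if a joint passes its speed limit or range.

### The arm

A 7-joint arm with a two-finger parallel gripper is mounted at the origin on the work surface. World frame = base frame: x ahead of the robot, y to its left, z up, the work surface at z = 0. Lengths are in m, angles in rad, forces in N, time in s.
With the tool pointing down it reaches from about 0.4 to 0.85 m from the base axis. Payload 4.5 kg.
Tool frame: the origin (TCP) lies midway between the tips of the shut fingers; the grasp point (between the pads) lies 19 mm behind it; z points along the fingers, y is the line along which they close (so a half turn about z gives the same grasp; the last joint's range is limited). The gripper opens to 88 mm and grips with 3 to 60 N. Pads are 18 mm wide; open, the fingers measure 123 mm over their backs; the gripper's body (75 mm by 187 mm) begins 45 mm behind the grasp point.
Start: joints at [-1.165, 0.689, -0.195, 1.565, 0.157, 0.902, -0.215], TCP at [0.227, 0.582, 0.239] pointing down, gripper open.
Joint ranges: [-3.01, 3.01], [-0.46, 2.08], [-1.47, 1.51], [0.13, 2.56], [-1, 4.14], [0.04, 2.09], [-2.66, 2.66]. Speed limits (rad/s): [2.57, 2.57, 3.14, 3.14, 3.14, 3.14, 3.14].

### API

Orientations are given as a unit quaternion [x, y, z, w].
In Python, from plant import sensors, eyes, finish_job gives the robot as it stands.
- The arm moves only by the tool send_rows, never from a script. Its argument "rows" is text: rows parted by semicolons, each of 4 numbers parted by spaces: the shift along the tool's x, y, z normalised to -1 to 1, where 1 is 30 cm, then the turn about the tool's z normalised to -1 to 1, where 1 is 2 pi rad. A call has 1 to 10 rows; each row is the pose to reach, as a shift and turn from the pose commanded when the call began, along the tool's axes at that moment, turning the shorter way round; what a row does not reach only later rows make up. A row lasts 1/12 s, in which the tool goes at most 41.7 mm and 7.16 degrees, less where a joint would pass 70% of its speed; a pose out of reach is approached as far as the arm can. A call with a number of a shift or a turn outside -1 to 1 is refused whole. A call with a gripper value outside its range is refused whole. "jaw" is the closure, from -1 (fully open) to 1 (shut), set as the call begins (left out, the last holds). The fingers move at their own pace and stop on an object; "force" is the grip in N (left out, the last holds). Time passes only in rows, so rows that repeat a pose let the fingers close. It gives the time, the measured TCP pose, the force, the opening and the grip force at its end, in the units of the state.
- sensors.get_state(): the state, without advancing time (a new reading comes with each control period).
- eyes.snapshot(name): name is "scene" or "side" or "wrist"; returns (picture, depth): 384x512x3 uint8, red, green, blue; 384x512 float32, m along the optical axis (not along the pixel's ray), 0 where there is no reading.
- eyes.calibration(name): a dict with "fov_y" (degrees; the focal length in pixels is half the picture's height over the tangent of half this angle, whatever the lens; pixels are square), "cx", "cy" (the principal point, pixels), "world_from_camera" (4x4, takes a point from camera to world coordinates). Camera axes: x right, y down, z forward; pixel columns grow to the right and rows downward; lengths in m; the calibration is good to about 2 mm. A picture is of the moment at which its call begins: read the wrist's pose just before it. calibration takes no time and is no camera call; for the wrist camera it gives the pose at the moment of the call.
- finish_job(): hands the job in; it is judged then, once.
The state is a dict: "clock": time; "q": joint angles; "qd": joint speeds; "joint_torque": joint torques, N m; "tool_pos": TCP position; "eef_rot": TCP orientation; "contact_force": force on the tool from outside, world axes, zero at the start; "moment": the same for the moment, N m; "opening": opening from 0.0 (shut) to 1.0 (fully open); "finger_force": force on a finger pad.
Only numpy, scipy, OpenCV 4.12 (cv2) and the standard library are available. Lean on these libraries where they do the work, as an engineer would, in place of code of your own. Each camera call takes 0.05 s, during which the arm holds its last target. There are 200 camera calls.

## Working session

There is one attempt and no reset: what is moved stays moved. The work goes in short steps, Python scripts to look and compute and a tool call to move; the robot and the scene stay as the last step left them, time stands still between calls to the robot, and variables do not carry over. Pictures are saved under pics/ and viewed, at most 10 in all, crops included, and the job is handed in when it is done.

Besides the shell and the picture viewer there is one more tool, called after "Emit:" by a JSON object that holds its "fn" and its "kwargs", one argument or row to a line. send_rows: Moves the arm, as the interface text tells. Scaled input: -1 to 1 covers 30 cm each way for a shift and 2 pi rad each way for a turn. Its arguments: {"type":"object","properties":{"rows":{"type":"string"},"jaw":{"type":"number"},"force":{"type":"number"}},"required":["rows"]}

```bash
mkdir -p pics; cat > h.py <<'E'
import numpy as np, cv2
from plant import sensors, eyes, finish_job
def cloud(n):
    p,d=eyes.snapshot(n); c=eyes.calibration(n)
    f=p.shape[0]/2/np.tan(np.radians(c['fov_y'])/2)
    v,u=np.mgrid[:p.shape[0],:p.shape[1]]
    P=np.stack([(u-c['cx'])/f*d,(v-c['cy'])/f*d,d],-1)
    W=np.array(c['world_from_camera']); P=P@W[:3,:3].T+W[:3,3]; P[d==0]=np.nan
    return p,d,P
def save(p,n): cv2.imwrite('pics/'+n,p[...,::-1])
E
python3 - <<'E'
from h import *
for n in('scene','side'):
    p,d,P=cloud(n); np.savez(n+'.npz',p=p,P=P); save(p,n+'1.png')
    c=eyes.calibration(n); print(n,c['fov_y'],c['cx'],c['cy'],np.round(c['world_from_camera'],3).tolist(), (d==0).mean())
s=sensors.get_state(); print({k:np.round(v,3).tolist() for k,v in s.items()})
E
```

```text
scene 47.690258081897156 255.321871319178 190.8964874087307 [[0.739, 0.417, -0.529, 1.307], [0.673, -0.476, 0.566, -0.716], [-0.015, -0.774, -0.633, 0.911], [0.0, 0.0, 0.0, 1.0]] 0.011774698893229166
side 50.04465361445284 250.1612256392712 190.7089280033252 [[0.979, -0.13, 0.156, 0.44], [-0.203, -0.643, 0.739, -0.676], [0.005, -0.755, -0.655, 0.717], [0.0, 0.0, 0.0, 1.0]] 0.0037638346354166665
{'clock': 0.1, 'q': [-1.165, 0.69, -0.195, 1.566, 0.157, 0.902, -0.215], 'qd': [-0.001, 0.001, -0.0, -0.004, 0.001, 0.0, 0.0], 'joint_torque': [-0.002, -52.851, -1.271, -15.384, -0.053, 0.002, 0.0], 'tool_pos': [0.227, 0.582, 0.238], 'eef_rot': [0.185, 0.983, -0.001, -0.0], 'contact_force': [-0.011, -0.28, 0.156], 'moment': [-0.019, 0.053, -0.006], 'finger_force': 0.0, 'opening': 1.0}
```

View pics/scene1.png

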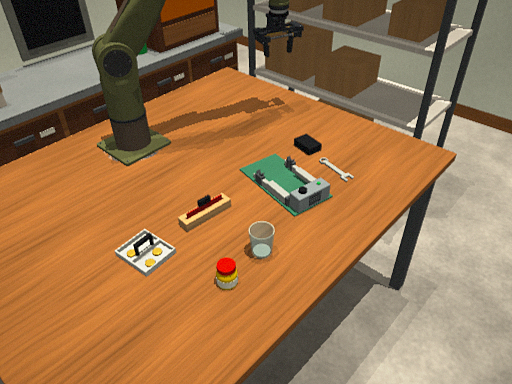

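View pics/side1.png

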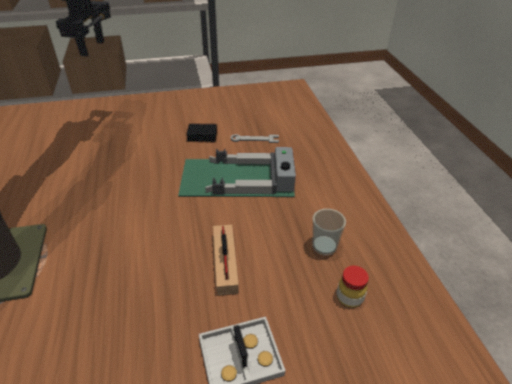

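The scene view shows the tray at (145,250), the gate block at (205,210), the dock at (290,180) with its mouth toward the robot, and the glass and jar at (261,240) and (227,275). The side view confirms this: tray (240,352), gate block (225,257), dock (237,178) with the housing at (285,170).

```bash
cat >> h.py <<'E'
def rect(pts):
    (c,(w,h),a)=cv2.minAreaRect((pts*1000).astype(np.float32))
    if w<h: w,h,a=h,w,a+90
    return np.round([c[0],c[1],w,h,(a+90)%180-90],1)   # mm, long axis angle deg
def big(m):
    n,l,s,_=cv2.connectedComponentsWithStats(m.astype(np.uint8)); return l==1+np.argmax(s[1:,4])
E
python3 - <<'E'
from h import *
for n in('scene','side'):
    z=np.load(n+'.npz'); p=z['p'].astype(int); P=z['P']; r,g,b=p[...,0],p[...,1],p[...,2]; Z=P[...,2]
    ok=(P[...,0]>.3)&(abs(P[...,1])<.6)&(P[...,0]<1.1)
    gr=big(ok&(g>r+20)&(g>b)&(Z<.02)); print(n,'dock',rect(P[gr][:,:2]),np.median(Z[gr]))
    tall=ok&(Z>.008)
    k,l,s,c=cv2.connectedComponentsWithStats(tall.astype(np.uint8))
    for i in range(1,k):
        if s[i,4]>25:
            m=l==i; print('blob',c[i].round(),s[i,4],rect(P[m][:,:2]),'zmax',np.nanpercentile(Z[m],98).round(4))
    dark=tall&(p.max(-1)<70)&(Z>.03)
    k,l,s,c=cv2.connectedComponentsWithStats(dark.astype(np.uint8))
    for i in range(1,k):
        if s[i,4]>15:
            m=l==i; t=m&(Z>np.nanmax(Z[m])-.008); print('dark',c[i].round(),s[i,4],rect(P[m][:,:2]),'top',rect(P[t][:,:2]),np.nanmax(Z[m]).round(4))
    red=ok&(r>130)&(g<60)&(b<60)
    k,l,s,c=cv2.connectedComponentsWithStats(red.astype(np.uint8))
    for i in range(1,k):
        if s[i,4]>15: m=l==i; print('red',c[i].round(),s[i,4],rect(P[m][:,:2]),np.nanmax(Z[m]).round(4))
    park=ok&(Z>.026)&(Z<.034)&(r>g+20)&(g>b+15)
    park=big(park); print('park',rect(P[park][:,:2]),park.sum())
E
```

```text
scene dock [586.7 195.2 309.8 162.3 -12.4] 0.005750256148193245
blob [307. 143.] 345 [516.9 418.2  94.6  66.1 -11.6] zmax 0.035
blob [297. 188.] 1631 [609.  189.8 267.  156.8 -12.9] zmax 0.0688
blob [342. 173.] 70 [703.3 365.1  98.9  39.2 -16.5] zmax 0.0122
blob [204. 210.] 889 [508.8 -90.  174.1  49.5  84.5] zmax 0.0708
blob [261. 238.] 771 [740.5 -88.4  72.6  68.8 -52. ] zmax 0.0872
blob [144. 250.] 917 [ 500.2 -311.4  137.1  113.3    4.6] zmax 0.0614
blob [156. 251.] 61 [ 523.3 -290.8   26.9   24.4   26.6] zmax 0.0148
blob [226. 273.] 578 [ 747.9 -232.8   53.9   52.5    6.3] zmax 0.0736
dark [308. 141.] 135 [519.3 414.2  86.8  58.6 -15.5] top [519.3 414.2  86.8  58.6 -15.5] 0.0365
dark [289. 161.] 23 [555.4 267.8  33.9  14.6  -6. ] top [553.5 267.8  20.8  11.3   5. ] 0.0455
dark [302. 190.] 49 [706.4 138.6  23.9  21.3 -32.9] top [706.8 138.6  23.2  21.6 -50.3] 0.0744
dark [315. 196.] 67 [736.8 167.4  55.2   6.1  81.1] top [736.4 165.5  48.5   4.2  81.6] 0.0548
dark [204. 201.] 88 [509.8 -90.7  45.2  11.7  88.8] top [509.8 -92.5  36.9  11.7  89. ] 0.0752
dark [143. 241.] 123 [ 502.
[... 936 characters left out ...]
2] top [552.9 263.   20.    4.5  -3. ] 0.0472
dark [282. 177.] 176 [688.5 163.3 134.5  42.5 -82.1] top [696.3 106.6  41.1   7.6 -18. ] 0.0561
dark [285. 166.] 62 [704.8 137.   23.5  22.6 -55. ] top [704.3 137.9  25.3  20.7 -70.2] 0.0725
dark [217. 184.] 51 [525.6 136.4  28.4  15.5 -10.4] top [526.4 138.7  23.1  11.   -9. ] 0.0494
dark [224. 245.] 81 [506.5 -93.5  44.    9.   84.3] top [507.5 -93.   42.7   8.4  81.2] 0.0718
dark [240. 344.] 223 [ 499.8 -315.    57.4   10.3  -85.7] top [ 499.8 -314.8   57.2   10.3  -85.7] 0.0624
red [226. 264.] 16 [ 503.1 -136.    34.1    2.1   81. ] 0.0496
red [355. 276.] 373 [ 744.2 -232.6   46.6   45.9  -46.6] 0.0738
park [508.1 -91.8 172.4  44.   84.5] 995
```

```bash
cat >> h.py <<'E'
from scipy.spatial.transform import Rotation as R
def go(x,y,z,yaw,p0=None,yaw0=None):
    """yaw = world angle (deg) of tool y; prints normalised row"""
    s=sensors.get_state(); p=np.array(s['tool_pos']) if p0 is None else np.array(p0)
    M=R.from_quat(s['eef_rot']).as_matrix()
    y0=np.degrees(np.arctan2(M[1,1],M[0,1])); 
    if yaw0 is None: yaw0=y0
    d=M.T@(np.array([x,y,z])-p)/.3; t=(yaw0-yaw+180)%360-180
    print('tcp',np.round(p,4),'yaw',round(y0,2),'tilt',round(float(M[2,2]),5),'row',np.round(d,4),round(t/360,4),'q7',round(float(s['q'][6]),2),'F',np.round(s['contact_force'],1),'op',s['opening'],'t',s['clock'])
E
python3 -c "
from h import *
go(.47,.25,.24,20); go(.50,-.1,.24,4.6,[.47,.25,.24],20)"
```

```text
tcp [0.2269 0.5818 0.238 ] yaw 68.7 tilt -1.0 row [-1.1567 -0.736  -0.0054] 0.1353 q7 -0.22 F [-0.  -0.3  0.2] op 1.0000574692107012 t 0.1
tcp [0.47 0.25 0.24] yaw 68.7 tilt -1.0 row [-0.517  -1.0506  0.0018] 0.0428 q7 -0.22 F [-0.  -0.3  0.2] op 1.0000574692107012 t 0.1
```

Emit:
{"fn": "send_rows", "kwargs": {
  "rows": "-0.98 -0.62 0 0.135;-0.98 -0.62 0 0.135;-0.98 -0.62 0 0.135;-0.98 -0.62 0 0.135;-0.98 -0.62 0 0.135;-0.98 -0.62 0 0.135;-0.98 -0.62 0 0.135;-0.98 -0.62 0 0.135;-0.98 -0.62 0 0.135;-0.98 -0.62 0 0.135",
  "jaw": -1
}}

```text
clock: 0.93
tool_pos: [0.4365, 0.2969, 0.2386]
eef_rot: [0.577, 0.817, -0.001, 0.001]
contact_force: [0.3, 0.5, -0.6]
opening: 1.001
finger_force: 0.0
```

```bash
python3 -c "
from h import *
go(.47,.05,.24,4.6);go(.5,-.2,.24,4.6)"
```

```text
tcp [0.4365 0.2969 0.2386] yaw 19.58 tilt -0.99999 row [-0.8129 -0.1705 -0.0019] 0.0416 q7 -0.34 F [ 0.3  0.5 -0.6] op 1.0007464756014701 t 0.9333
tcp [0.4365 0.2969 0.2386] yaw 19.58 tilt -0.99999 row [-1.6315e+00 -3.5560e-01  9.0000e-04] 0.0416 q7 -0.34 F [ 0.3  0.5 -0.6] op 1.0007464756014701 t 0.9333
```

Emit:
{"fn": "send_rows", "kwargs": {
  "rows": "-0.95 -0.2 0 0.04;-0.95 -0.2 0 0.04;-0.95 -0.2 0 0.04;-0.95 -0.2 0 0.04;-0.95 -0.2 0 0.04;-0.95 -0.2 0 0.04;-0.95 -0.2 0 0.04;-0.95 -0.2 0 0.04;-0.95 -0.2 0 0.04;-0.95 -0.2 0 0.04"
}}

```text
clock: 1.77
tool_pos: [0.4749, 0.0156, 0.2385]
eef_rot: [0.671, 0.742, 0.0, -0.001]
contact_force: [-0.6, 1.5, -0.2]
opening: 1.003
finger_force: 0.0
```

```bash
python3 -c "
from h import *
p,d,P=cloud('wrist');save(p,'w1.png');go(.5,-.27,.24,4.6)"
```

```text
tcp [0.4748 0.0164 0.2386] yaw 5.9 tilt -1.0 row [-0.9581 -0.0146 -0.0062] 0.0036 q7 0.01 F [-0.4  0.3 -0.2] op 1.0006733027805688 t 1.8167
```

View pics/w1.png

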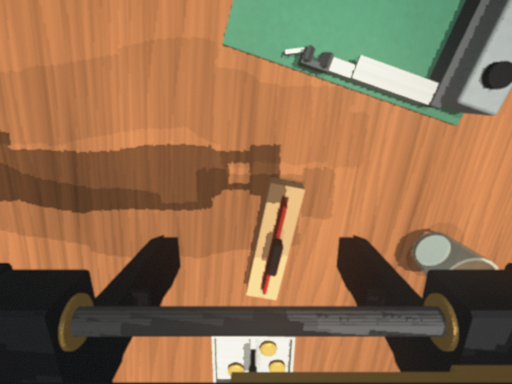

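The wrist view shows the gate in its block at (275,240), the dock's near rail at (390,80), and the tray behind the fingers at (252,355). The layout agrees with the measurements.

Emit:
{"fn": "send_rows", "kwargs": {
  "rows": "-0.95 -0.015 0 0.0036;-0.95 -0.015 0 0.0036;-0.95 -0.015 0 0.0036;-0.95 -0.015 0 0.0036;-0.95 -0.015 0 0.0036;-0.95 -0.015 0 0.0036;-0.95 -0.015 0 0.0036;-0.95 -0.015 0 0.0036;-0.95 -0.015 0 0.0036;-0.95 -0.015 0 0.0036"
}}

```text
clock: 2.65
tool_pos: [0.4997, -0.267, 0.2383]
eef_rot: [0.678, 0.735, 0.001, -0.001]
contact_force: [-0.1, -0.4, -0.0]
opening: 0.996
finger_force: 0.0
```

```bash
python3 -c "
from h import *
go(.5005,-.314,.14,4.5);go(.5005,-.314,.034,4.5)"
```

```text
tcp [ 0.4997 -0.267   0.2383] yaw 4.63 tilt -1.0 row [-0.1571 -0.01    0.3273] 0.0003 q7 0.5 F [-0.1 -0.4 -0. ] op 0.9964035341394146 t 2.65
tcp [ 0.4997 -0.267   0.2383] yaw 4.63 tilt -1.0 row [-0.1579 -0.01    0.6806] 0.0003 q7 0.5 F [-0.1 -0.4 -0. ] op 0.9964035341394146 t 2.65
```

Emit:
{"fn": "send_rows", "kwargs": {
  "rows": "-0.157 -0.01 0.2 0;-0.157 -0.01 0.3 0;-0.157 -0.01 0.4 0;-0.157 -0.01 0.5 0;-0.157 -0.01 0.6 0;-0.157 -0.01 0.65 0;-0.157 -0.01 0.68 0;-0.157 -0.01 0.68 0;-0.157 -0.01 0.68 0"
}}

```text
clock: 3.4
tool_pos: [0.5005, -0.3156, 0.0352]
eef_rot: [0.679, 0.735, 0.0, 0.0]
contact_force: [0.1, 0.6, 0.2]
opening: 1.006
finger_force: 0.0
```

Emit:
{"fn": "send_rows", "kwargs": {
  "rows": "0 0 0 0;0 0 0 0;0 0 0 0;0 0 0 0;0 0 0 0;0 0 0 0;0 0 0 0;0 0 0 0;0 0 0 0;0 0 0 0",
  "jaw": 1,
  "force": 30
}}

```text
clock: 4.23
tool_pos: [0.4994, -0.3172, 0.0346]
eef_rot: [0.679, 0.734, 0.0, -0.0]
contact_force: [0.6, 0.7, -0.8]
opening: 0.266
finger_force: 0.0
```

```bash
python3 -c "
from h import *
p,d,P=cloud('side');save(p[200:],'s2.png');go(.5,-.314,.15,4.6)"
```

```text
tcp [ 0.4994 -0.3172  0.0346] yaw 4.4 tilt -1.0 row [ 0.0106  0.0028 -0.3846] -0.0005 q7 0.56 F [ 0.2 -0.5 -0.1] op 0.22209801063791315 t 4.2833
```

View pics/s2.png

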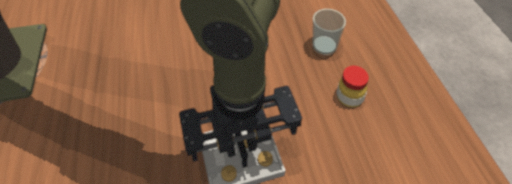

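The gripper is over the tray's handle at crop (243,145), with the fingers either side of the bar. It is still closing.

Emit:
{"fn": "send_rows", "kwargs": {
  "rows": "0 0 0 0;0 0 0 0;0 0 0 0;0 0 0 0;0 0 0 0;0 0 0 0"
}}

```text
clock: 4.78
tool_pos: [0.4994, -0.3172, 0.0346]
eef_rot: [0.679, 0.734, 0.0, -0.0]
contact_force: [0.3, -0.4, -0.7]
opening: 0.127
finger_force: 30.0
```

Emit:
{"fn": "send_rows", "kwargs": {
  "rows": "0 0 -0.02 0;0 0 -0.05 0;0 0 -0.1 0;0 0 -0.15 0;0 0 -0.2 0;0 0 -0.25 0;0 0 -0.29 0;0 0 -0.31 0;0 0 -0.31 0;0 0 -0.31 0"
}}

```text
clock: 5.62
tool_pos: [0.4992, -0.3171, 0.1277]
eef_rot: [0.679, 0.734, 0.0, -0.0]
contact_force: [-0.1, -0.2, -5.6]
opening: 0.132
finger_force: 30.0
```

```bash
python3 -c "
from h import *
p,d,P=cloud('side');go(.5,-.314,.15,4.6)
Z=P[...,2];ok=(abs(P[...,0]-.5)<.09)&(abs(P[...,1]+.316)<.09)
for lo in (.09,.10,.105): 
  m=big(ok&(Z>lo)&(Z<.125)&(p.max(-1)>90)); print(lo,m.sum(),rect(P[m][:,:2]),np.nanpercentile(Z[m],[2,50,98]).round(4))
m=ok&(p[...,0]>p[...,2].astype(int)+60)&(Z>.08);print('gold',m.sum())
h=np.histogram(Z[ok],np.arange(.08,.16,.004));print(h[0].tolist())
save(p[200:,100:400],'s3.png')"
```

```text
tcp [ 0.4989 -0.3169  0.1271] yaw 4.4 tilt -1.0 row [ 0.0096  0.0043 -0.0762] -0.0005 q7 0.56 F [ 0.5  0.9 -4.7] op 0.13273085648273691 t 5.6667
0.09 3442 [ 501.2 -321.6  130.4   96.5    4.2] [0.095  0.0981 0.1122]
0.1 851 [ 501.6 -326.9  130.4   84.9    4.2] [0.1006 0.1104 0.113 ]
0.105 698 [ 501.5 -327.   130.4   84.5    4. ] [0.1055 0.1108 0.1131]
gold 183
[0, 0, 1, 352, 1875, 333, 478, 512, 111, 9, 6, 10, 23, 29, 34, 26, 41, 84, 146]
```

View pics/s3.png

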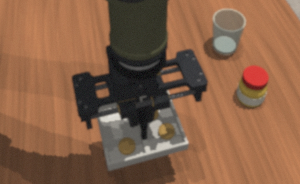

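The tray is lifted level, and two blanks are visible at crop (127,147) and (165,131). Next I refine the dock axis from the saved views.

```bash
python3 - <<'E'
from h import *
a=np.radians(-12.3); ex=np.array([np.cos(a),np.sin(a)]); ey=np.array([-ex[1],ex[0]])
O=np.array([.6136,.1893])
for n in('scene','side'):
    z=np.load(n+'.npz'); p=z['p'].astype(int); P=z['P']; Z=P[...,2]
    D=P[...,:2]-O; X=D@ex; Y=D@ey
    print(n)
    for s in(1,-1):
        # lip/rail tops (grey, z~32)
        m=(Z>.029)&(Z<.035)&(X>-.025)&(X<.05)&(Y*s>.03)&(Y*s<.09)&(p.min(-1)>100)
        b=np.digitize(X[m],np.arange(-.025,.05,.015)); 
        print('lip',s,m.sum(),rect(P[m][:,:2]),[ (np.percentile(Y[m][b==k],[3,97])*1000).round(1).tolist() for k in range(1,6) if (b==k).sum()>3])
        m=(Z>.035)&(Z<.055)&(X>-.1)&(X<-.05)&(Y*s>.03)&(Y*s<.09)
        print('post',s,m.sum(),(np.percentile(X[m],[3,50,97])*1000).round(1),(np.percentile(Y[m],[3,50,97])*1000).round(1))
    g=(p[...,1]>p[...,0]+20)&(abs(Z-.005)<.006)&(abs(X)<.25)&(abs(Y)<.11)
    # green edges: front edge, and long edges
    f=g&(abs(Y)<.07); yy=Y[f]; 
    print('front',[(np.percentile(X[f][abs(yy-c)<.01],1)*1000).round(1) for c in(-.06,-.03,0,.03,.06)])
    for c in(-.16,-.14,-.12): k=g&(abs(X-c)<.01); print('ylim',c,(np.percentile(Y[k],[1,99])*1000).round(1))
    m=(Z>.012)&(X>.055)&(X<.075)&(abs(Y)<.04)&(Z<.05); print('stop X', (np.percentile(X[m],[5,50,95])*1000).round(1) if m.sum() else 0, np.round(Z[m][:5],3))
E
```

```text
scene
lip 1 88 [638.7 246.2  74.6  26.4  -8.3] [[47.9, 70.6], [50.1, 72.0], [50.9, 73.0], [49.0, 72.0], [49.8, 72.8]]
post 1 39 [-88.3 -76.5 -56.3] [58.7 66.7 75.1]
lip -1 104 [613.6 128.8  70.7  24.1  -9.8] [[-70.8, -48.3], [-69.5, -48.3], [-69.7, -47.5], [-70.4, -47.7], [-69.6, -46.6]]
post -1 47 [-90.4 -74.8 -57.5] [-74.6 -67.  -56.8]
front [np.float64(-176.1), np.float64(-174.0), np.float64(-174.3), np.float64(-174.7), np.float64(-175.8)]
ylim -0.16 [-79.6  79.8]
ylim -0.14 [-78.9  75. ]
ylim -0.12 [-78.5  75.3]
stop X 0 []
side
lip 1 153 [639.  244.3  73.7  30.7 -13.1] [[49.9, 71.7], [49.4, 71.7], [45.4, 72.5], [47.7, 71.8], [48.5, 73.8]]
post 1 44 [-88.1 -73.5 -60. ] [58.  64.  74.5]
lip -1 168 [612.4 128.2  73.4  26.5 -10.9] [[-69.8, -48.8], [-73.0, -49.0], [-70.8, -48.9], [-71.3, -48.6], [-69.6, -46.1]]
post -1 66 [-86.5 -73.4 -58.2] [-75.8 -69.  -58.8]
front [np.float64(-176.4), np.float64(-176.4), np.float64(-174.5), np.float64(-175.8), np.float64(-176.6)]
ylim -0.16 [-79.6  72.5]
ylim -0.14 [-79.8  71.9]
ylim -0.12 [-80.1  72.6]
stop X [65.5 69.6 74.4] [0.037 0.036 0.035 0.037 0.036]
```

```bash
cat >> h.py <<'E'
A=-12.0; O=np.array([.6138,.1900])
ex=np.array([np.cos(np.radians(A)),np.sin(np.radians(A))]); ey=np.array([-ex[1],ex[0]])
def dk(x,y): return O+x*ex+y*ey
E
python3 -c "
from h import *
t=dk(-.1655,-.0025);print(t)
go(.48,-.05,.165,-5);go(*t,.12,-11.8,[.48,-.05,.165])"
```

```text
[0.45139679 0.22196402]
tcp [ 0.4989 -0.3169  0.1271] yaw 4.4 tilt -1.0 row [ 0.8921  0.0053 -0.1255] 0.0261 q7 0.56 F [ 0.5  0.9 -4.7] op 0.13273085648273691 t 5.6667
tcp [ 0.48  -0.05   0.165] yaw 4.4 tilt -1.0 row [ 0.9111 -0.0253  0.1508] 0.045 q7 0.56 F [ 0.5  0.9 -4.7] op 0.13273085648273691 t 5.6667
```

Emit:
{"fn": "send_rows", "kwargs": {
  "rows": "0.02 0 -0.06 0;0.07 0 -0.1 0;0.15 0 -0.125 0.003;0.25 0 -0.125 0.006;0.35 0 -0.125 0.01;0.45 0 -0.125 0.014;0.55 0.002 -0.125 0.017;0.65 0.003 -0.125 0.02;0.73 0.004 -0.125 0.023;0.79 0.005 -0.125 0.026"
}}

```text
clock: 6.5
tool_pos: [0.4818, -0.0777, 0.1644]
eef_rot: [0.736, 0.677, -0.0, -0.001]
contact_force: [0.3, 0.6, -4.4]
opening: 0.129
finger_force: 30.0
```

```bash
python3 -c "
from h import *
t=dk(-.1655,-.0025)
go(*t,.12,-11.8);go(*t,.0406,-11.8)"
```

```text
tcp [ 0.4818 -0.0777  0.1644] yaw -4.84 tilt -1.0 row [ 0.9867 -0.1849  0.1497] 0.0193 q7 0.11 F [ 0.3  0.6 -4.4] op 0.1293761273579912 t 6.5
tcp [ 0.4818 -0.0777  0.1644] yaw -4.84 tilt -1.0 row [ 0.9864 -0.1843  0.4143] 0.0193 q7 0.11 F [ 0.3  0.6 -4.4] op 0.1293761273579912 t 6.5
```

Emit:
{"fn": "send_rows", "kwargs": {
  "rows": "0.08 -0.015 0 0.002;0.18 -0.035 0 0.004;0.29 -0.055 0 0.006;0.4 -0.075 0 0.008;0.51 -0.095 0 0.01;0.62 -0.115 0.02 0.012;0.73 -0.135 0.05 0.014;0.83 -0.155 0.08 0.016;0.91 -0.17 0.11 0.018;0.96 -0.18 0.13 0.019"
}}

```text
clock: 7.33
tool_pos: [0.4523, 0.2147, 0.1246]
eef_rot: [0.775, 0.632, -0.0, -0.001]
contact_force: [0.8, 0.6, -5.0]
opening: 0.128
finger_force: 30.0
```

```bash
python3 -c "
from h import *
t=dk(-.1655,-.0025)
p,d,P=cloud('wrist');save(p,'w4.png');go(*t,.08,-11.8);go(*t,.0406,-11.8)"
```

```text
tcp [0.4516 0.2175 0.1238] yaw -11.35 tilt -0.99999 row [ 0.0143 -0.003   0.146 ] 0.0012 q7 -0.41 F [-0.1  4.6 -5.1] op 0.12973292692111385 t 7.3833
tcp [0.4516 0.2175 0.1238] yaw -11.35 tilt -0.99999 row [ 0.014  -0.0025  0.2773] 0.0012 q7 -0.41 F [-0.1  4.6 -5.1] op 0.12973292692111385 t 7.3833
```

View pics/w4.png

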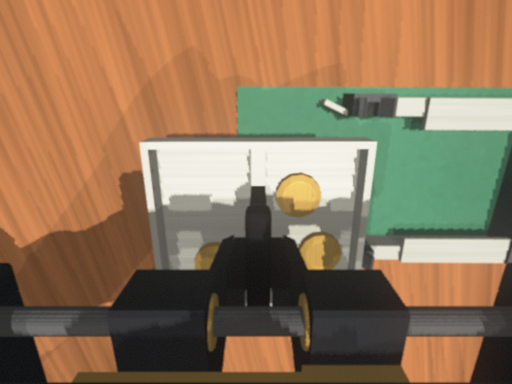

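The wrist view shows all three blanks in the tray at (298,194), (319,250) and (210,255). The dock's rails are at (430,108) and (440,250), in line with the tray. I lower part-way and measure the relative pose in one camera.

Emit:
{"fn": "send_rows", "kwargs": {
  "rows": "0.005 -0.001 0.03 0.001;0.014 -0.003 0.08 0.001;0.014 -0.003 0.12 0.001;0.014 -0.003 0.16 0.001;0.014 -0.003 0.19 0.001;0.014 -0.003 0.2 0.001;0.014 -0.003 0.2 0.001"
}}

```text
clock: 7.97
tool_pos: [0.4535, 0.2139, 0.0653]
eef_rot: [0.778, 0.628, -0.001, -0.0]
contact_force: [0.0, 0.0, -4.4]
opening: 0.131
finger_force: 30.0
```

```bash
cat > m.py <<'E'
from h import *
def meas(tag):
    p,d,P=cloud('wrist'); q=p.astype(int); np.savez(tag+'.npz',p=p,P=P)
    s=sensors.get_state(); tcp=np.array(s['tool_pos'])
    D=P[...,:2]-O; X=D@ex; Y=D@ey; Z=P[...,2]
    print('tcp in dock',((tcp[:2]-O)@ex*1000).round(1),((tcp[:2]-O)@ey*1000).round(1),tcp[2].round(4))
    light=q.min(-1)>110
    m=big(light&(Z>.0)&(X<-.08)&(Z>tcp[2]-.0346+.012)&(Z<tcp[2]-.0346+.024)); print('tray rim',m.sum(),'z',np.percentile(Z[m],[50,95]).round(4))
    xs=np.arange(-.22,-.10,.02)
    c=[(x,np.percentile(Y[m&(abs(X-x)<.008)],98)) for x in xs if (m&(abs(X-x)<.008)).sum()>5]; 
    print('far edge Y',[(round(a*1000),round(b*1000,1)) for a,b in c],'slope',np.polyfit(*zip(*c),1)[0].round(4))
    print('X lim',(np.percentile(X[m],[.5,99.5])*1000).round(1))
    for s in(1,-1):
        for x in np.arange(-.02,.05,.012):
            k=light&(Z>.028)&(Z<.038)&(abs(X-x)<.006)&(Y*s>.03)&(Y*s<.09)
            if k.sum()>8: print('lip',s,round(x*1000),(np.percentile(Y[k],[2,98])*1000).round(1),np.median(Z[k]).round(4))
        k=(q.max(-1)<90)&(Z>.033)&(X>-.11)&(X<-.045)&(Y*s>.05)&(Y*s<.09)
        if k.sum()>8: print('post',s,k.sum(),(np.percentile(X[k],[2,98])*1000).round(1),(np.percentile(Y[k],[2,98])*1000).round(1))
E
python3 -c "
from m import *
meas('w5');go(*dk(-.1655,-.0025),.0406,-11.8)"
```

```text
tcp in dock -161.5 -9.5 0.0659
tray rim 3764 z [0.0498 0.051 ]
far edge Y [(-220, np.float64(48.9)), (-200, np.float64(48.9)), (-180, np.float64(48.9)), (-160, np.float64(48.8)), (-140, np.float64(48.8)), (-120, np.float64(48.8))] slope -0.0019
X lim [-226.4  -96.6]
lip 1 -20 [47.8 71.1] 0.0335
lip 1 -8 [47.6 62.1] 0.0332
post 1 1069 [-91.9 -65.9] [58.2 71.4]
lip -1 -20 [-72.  -48.5] 0.0333
lip -1 -8 [-71.5 -48.5] 0.0333
lip -1 4 [-71.9 -48.4] 0.0333
post -1 45 [-65.1 -60.9] [-63.3 -57.8]
tcp [0.4538 0.2143 0.0659] yaw -12.22 tilt -1.0 row [ 0.0234 -0.0133  0.0845] -0.0012 q7 -0.39 F [-0.   0.3 -3.5] op 0.1278337115476507 t 8.0167
```

Emit:
{"fn": "send_rows", "kwargs": {
  "rows": "0.01 -0.005 0.01 0;0.019 -0.01 0.03 0;0.019 -0.01 0.05 0;0.019 -0.01 0.065 0;0.019 -0.01 0.075 0;0.019 -0.01 0.082 0;0.019 -0.01 0.085 0;0.019 -0.01 0.085 0;0.019 -0.01 0.085 0;0.019 -0.01 0.085 0"
}}

```text
clock: 8.85
tool_pos: [0.4522, 0.2213, 0.0409]
eef_rot: [0.778, 0.628, 0.0, 0.0]
contact_force: [-0.3, -0.3, -4.0]
opening: 0.135
finger_force: 30.0
```

```bash
python3 -c "
from m import *
meas('w6');go(*dk(-.1655,-.0025),.0406,-12.2)"
```

```text
tcp in dock -164.5 -3.0 0.0409
tray rim 3743 z [0.0249 0.0259]
far edge Y [(-220, np.float64(55.4)), (-200, np.float64(55.4)), (-180, np.float64(55.4)), (-160, np.float64(55.3)), (-140, np.float64(55.4)), (-120, np.float64(55.4))] slope -0.0005
X lim [-229.4  -99.6]
post 1 1508 [-92.3 -66. ] [57.8 71. ]
lip -1 -20 [-73.2 -71.3] 0.0323
post -1 289 [-70.8 -65.1] [-72.3 -59. ]
tcp [0.4522 0.2213 0.0409] yaw -12.16 tilt -1.0 row [ 0.0017 -0.0032  0.001 ] 0.0001 q7 -0.4 F [ 0.   0.7 -3.5] op 0.13020646372630282 t 8.9
```

Emit:
{"fn": "send_rows", "kwargs": {
  "rows": "-0.001 0.01 0.004 0;-0.001 0.04 0.004 0;-0.001 0.08 0.004 0;-0.001 0.12 0.004 0;-0.001 0.16 0.004 0;-0.001 0.2 0.004 0;-0.001 0.24 0.004 0;-0.001 0.27 0.004 0;-0.001 0.29 0.004 0;-0.001 0.3 0.004 0"
}}

```text
clock: 9.73
tool_pos: [0.5402, 0.2017, 0.0396]
eef_rot: [0.778, 0.628, -0.0, -0.0]
contact_force: [-3.4, 0.1, 3.0]
opening: 0.13
finger_force: 30.0
```

```bash
python3 -c "
from m import *
meas('w7');go(*dk(0,-.003),.0396,-12.2)"
```

```text
tcp in dock -74.3 -3.8 0.0396
tray rim 1403 z [0.0237 0.0247]
far edge Y [(-140, np.float64(54.6)), (-120, np.float64(54.6))] slope 0.0031
X lim [-139.3  -80.3]
lip 1 -20 [47.6 70.8] 0.0328
lip 1 -8 [47.9 70.9] 0.0328
lip 1 4 [47.8 71. ] 0.0327
lip 1 16 [47.7 71.1] 0.0328
lip 1 28 [47.8 71.1] 0.0328
lip 1 40 [47.7 71. ] 0.0327
post 1 786 [-87.7 -66.4] [58.2 70.9]
lip -1 28 [-73.6 -71.3] 0.0325
lip -1 40 [-73.3 -70.9] 0.0326
post -1 539 [-89.7 -64. ] [-72.3 -58.6]
tcp [0.5403 0.2017 0.0396] yaw -12.19 tilt -1.0 row [0.0036 0.2476 0.    ] 0.0 q7 -0.35 F [-0.7 -0.6 -1.1] op 0.12703869016454955 t 9.7833
```

Emit:
{"fn": "send_rows", "kwargs": {
  "rows": "0 0.01 0 0;0 0.04 0 0;0 0.07 0 0;0 0.1 0 0;0 0.13 0 0;0 0.16 0 0;0 0.185 0 0;0 0.205 0 0;0 0.215 0 0;0 0.22 0 0"
}}

```text
clock: 10.62
tool_pos: [0.6044, 0.188, 0.0396]
eef_rot: [0.778, 0.628, -0.0, -0.0]
contact_force: [-8.3, 0.9, 8.2]
opening: 0.132
finger_force: 30.0
```

Emit:
{"fn": "send_rows", "kwargs": {
  "rows": "0 0.003 0 0;0 0.006 0 0;0 0.009 0 0;0 0.012 0 0;0 0.015 0 0"
}}

```text
clock: 11.03
tool_pos: [0.6078, 0.1875, 0.0396]
eef_rot: [0.778, 0.628, -0.001, -0.001]
contact_force: [-6.4, 1.2, 6.2]
opening: 0.129
finger_force: 30.0
```

Emit:
{"fn": "send_rows", "kwargs": {
  "rows": "0 0.003 0 0;0 0.006 0 0;0 0.009 0 0;0 0.012 0 0;0 0.012 0 0"
}}

```text
clock: 11.45
tool_pos: [0.6113, 0.1868, 0.0396]
eef_rot: [0.778, 0.628, -0.001, -0.001]
contact_force: [-6.9, 2.1, 6.9]
opening: 0.129
finger_force: 30.0
```

Emit:
{"fn": "send_rows", "kwargs": {
  "rows": "0 0.003 0 0;0 0.006 0 0;0 0.009 0 0;0 0.009 0 0"
}}

```text
clock: 11.78
tool_pos: [0.6112, 0.1868, 0.0396]
eef_rot: [0.778, 0.629, -0.003, -0.003]
contact_force: [-11.0, 0.7, 11.4]
opening: 0.13
finger_force: 30.0
```

```bash
python3 -c "
from m import *
meas('w8');go(*dk(0,-.003),.0396,-12.2)
z=np.load('w8.npz');save(z['p'],'w8.png')"
```

```text
tcp in dock -1.9 -3.7 0.0396
tray rim 72 z [0.0237 0.0249]Traceback (most recent call last):
  File "<string>", line 3, in <module>
    meas('w8');go(*dk(0,-.003),.0396,-12.2)
    ~~~~^^^^^^
  File "m.py", line 11, in meas
    print('far edge Y',[(round(a*1000),round(b*1000,1)) for a,b in c],'slope',np.polyfit(*zip(*c),1)[0].round(4))
                                                                              ~~~~~~~~~~^^^^^^^^^^^^
TypeError: polyfit() missing 2 required positional arguments: 'y' and 'deg'
```

Emit:
{"fn": "send_rows", "kwargs": {
  "rows": "0 -0.009 -0.002 0;0 -0.009 -0.003 0;0 -0.009 -0.003 0;0 -0.009 -0.003 0;0 -0.009 -0.003 0;0 -0.009 -0.003 0;0 -0.009 -0.003 0",
  "jaw": -0.3
}}

```text
clock: 12.42
tool_pos: [0.6127, 0.1863, 0.0403]
eef_rot: [0.778, 0.628, 0.0, 0.0]
contact_force: [-0.6, 0.3, 0.5]
opening: 0.633
finger_force: 0.0
```

```bash
python3 -c "
from m import *
z=np.load('w8.npz');save(z['p'],'w8.png');go(*dk(0,-.003),.0396,-12.2)"
```

```text
tcp [0.6127 0.1863 0.0403] yaw -12.17 tilt -1.0 row [0.0029 0.0009 0.0025] 0.0001 q7 -0.33 F [-0.6  0.3  0.5] op 0.6331657238888586 t 12.4167
```

View pics/w8.png

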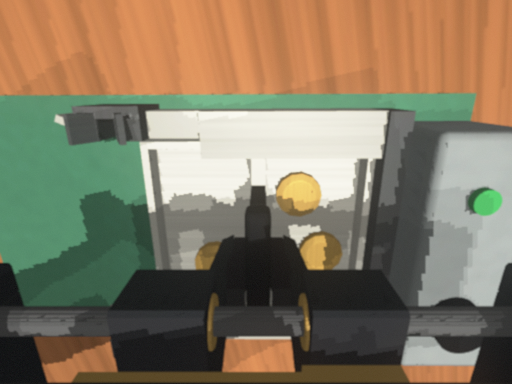

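The tray is in under the lips, its front edge close to the stop at column ~375, with the blanks still in it. The far gate slot shows at (125,125). I rise and go to the gate.

Emit:
{"fn": "send_rows", "kwargs": {
  "rows": "0 0 -0.02 0;0 0 -0.08 0;0 0 -0.16 0;0 0 -0.24 0;0 0 -0.32 0;0 0 -0.4 0;0 0 -0.44 0;0 0 -0.45 0;0 0 -0.45 0",
  "jaw": -1
}}

```text
clock: 13.17
tool_pos: [0.6127, 0.1865, 0.176]
eef_rot: [0.778, 0.628, 0.001, 0.0]
contact_force: [-0.3, 0.6, 0.4]
opening: 0.994
finger_force: 0.0
```

```bash
python3 - <<'E'
from m import *
p,d,P=cloud('wrist'); np.savez('w9.npz',p=p,P=P);save(p,'w9.png'); q=p.astype(int)
D=P[...,:2]-O; X=D@ex; Y=D@ey; Z=P[...,2]
m=(q.min(-1)>110)&(Z>.018)&(Z<.0275)&(abs(Y)<.046)&(abs(X)<.1)
print('rim',m.sum(),[(c,(np.percentile(X[m&(abs(Y-c)<.005)],[1,99])*1000).round(1)) for c in(-.03,-.01,.01,.03) if (m&(abs(Y-c)<.005)).sum()>5])
m=(Z>.03)&(X>.05)&(X<.1)&(abs(Y)<.04); print('stop',(np.percentile(X[m],[1,5])*1000).round(1),np.percentile(Z[m],5))
for s in (1,-1):
    for zc in (.037,.048):
        k=(q.max(-1)<90)&(abs(Z-zc)<.003)&(X>-.11)&(X<-.045)&(Y*s>.05)&(Y*s<.09); print('post',s,zc,k.sum(),(np.percentile(X[k],[2,98])*1000).round(1),(np.percentile(Y[k],[2,98])*1000).round(1)) if k.sum()>4 else 0
go(.50,.0,.17,-5.5); go(.5085,-.0915,.14,-5.5)
E
```

```text
rim 753 [(-0.03, array([-67.2,  61.4])), (-0.01, array([58.1, 61.5])), (0.01, array([-67.5,  61.6])), (0.03, array([-67.8,  61.1]))]
stop [50.1 50.2] 0.034744795125636475
post 1 0.037 92 [-84.6 -60.7] [57.2 71.8]
post 1 0.048 64 [-90.  -67.4] [58.2 70.3]
post -1 0.037 237 [-90.9 -60.5] [-75.7 -59. ]
post -1 0.048 56 [-90.8 -63.8] [-71.5 -59.3]
tcp [0.612  0.1864 0.1748] yaw -12.15 tilt -1.0 row [-0.6859 -0.234   0.0164] -0.0185 q7 -0.37 F [-0.1 -0.4 -0.7] op 1.0008965624857875 t 13.2167
tcp [0.612  0.1864 0.1748] yaw -12.15 tilt -1.0 row [-0.9781 -0.142   0.1164] -0.0185 q7 -0.37 F [-0.1 -0.4 -0.7] op 1.0008965624857875 t 13.2167
```

View pics/w9.png

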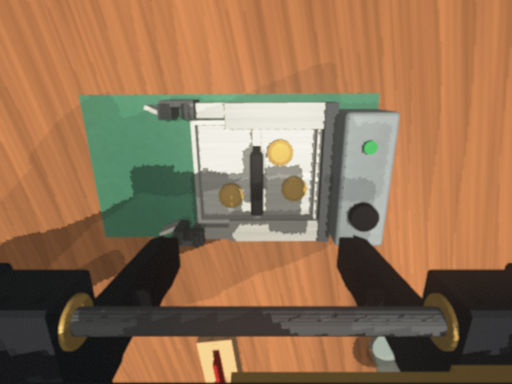

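The tray sits at (257,172) against the stop at column ~325, with the three blanks in it at (280,152), (293,188) and (231,194). The posts are at (177,110) and (188,233).

Emit:
{"fn": "send_rows", "kwargs": {
  "rows": "-0.97 -0.142 0.05 -0.0185;-0.97 -0.142 0.05 -0.0185;-0.97 -0.142 0.05 -0.0185;-0.97 -0.142 0.05 -0.0185;-0.97 -0.142 0.05 -0.0185;-0.97 -0.142 0.05 -0.0185;-0.97 -0.142 0.05 -0.0185;-0.97 -0.142 0.05 -0.0185;-0.97 -0.142 0.05 -0.0185;-0.97 -0.142 0.05 -0.0185"
}}

```text
clock: 14.05
tool_pos: [0.509, -0.0886, 0.1594]
eef_rot: [0.74, 0.672, -0.0, -0.001]
contact_force: [0.7, 0.5, -0.0]
opening: 1.002
finger_force: 0.0
```

```bash
python3 - <<'E'
from m import *
p,d,P=cloud('wrist'); q=p.astype(int); Z=P[...,2]
ok=(abs(P[...,0]-.508)<.12)&(abs(P[...,1]+.09)<.13)
m=ok&(q.max(-1)<70)&(Z>.055)&(Z<.08); print('grip',m.sum()); 
if m.sum()>20: print(rect(P[big(m)][:,:2]))
m=ok&(q[...,0]>100)&(q[...,1]<60)&(q[...,2]<60)&(Z>.035); print('red',m.sum(), rect(P[m][:,:2]) if m.sum()>10 else 0, np.nanmedian(Z[m]))
go(.508,-.0925,.14,-5.5);go(.508,-.0925,.041,-5.5)
E
```

```text
grip 575
[506.6 -89.1  41.4  10.1  84.7]
red 107 [506.7 -88.9 128.5   3.9  85.1] 0.048725534569857676
tcp [ 0.5096 -0.0875  0.1595] yaw -5.39 tilt -1.0 row [-0.0173 -0.0037  0.0651] 0.0003 q7 0.14 F [ 0.8  0.1 -0.2] op 0.9998306652938376 t 14.1
tcp [ 0.5096 -0.0875  0.1595] yaw -5.39 tilt -1.0 row [-0.0178 -0.0033  0.3951] 0.0003 q7 0.14 F [ 0.8  0.1 -0.2] op 0.9998306652938376 t 14.1
```

Emit:
{"fn": "send_rows", "kwargs": {
  "rows": "-0.008 -0.007 0.08 0;-0.008 -0.007 0.16 0;-0.008 -0.007 0.24 0;-0.008 -0.007 0.31 0;-0.008 -0.007 0.36 0;-0.008 -0.007 0.385 0;-0.008 -0.007 0.393 0;-0.008 -0.007 0.393 0;-0.008 -0.007 0.393 0"
}}

```text
clock: 14.85
tool_pos: [0.5078, -0.0907, 0.043]
eef_rot: [0.74, 0.673, 0.0, 0.0]
contact_force: [0.3, -0.1, 0.4]
opening: 1.003
finger_force: 0.0
```

Emit:
{"fn": "send_rows", "kwargs": {
  "rows": "0 0 0 0;0 0 0 0;0 0 0 0;0 0 0 0;0 0 0 0;0 0 0 0;0 0 0 0;0 0 0 0;0 0 0 0;0 0 0 0",
  "jaw": 1,
  "force": 30
}}

```text
clock: 15.68
tool_pos: [0.5071, -0.0913, 0.0425]
eef_rot: [0.74, 0.672, 0.0, -0.0]
contact_force: [0.1, 0.5, 0.5]
opening: 0.27
finger_force: 0.0
```

Emit:
{"fn": "send_rows", "kwargs": {
  "rows": "0 0 0 0;0 0 0 0;0 0 0 0;0 0 0 0;0 0 0 0;0 0 0 0;0 0 0 0"
}}

```text
clock: 16.27
tool_pos: [0.5072, -0.0913, 0.0425]
eef_rot: [0.74, 0.672, 0.0, -0.0]
contact_force: [0.9, -0.2, -0.4]
opening: 0.136
finger_force: 29.9
```

Emit:
{"fn": "send_rows", "kwargs": {
  "rows": "0 0 -0.02 0;0 0 -0.05 0;0 0 -0.1 0;0 0 -0.16 0;0 0 -0.22 0;0 0 -0.28 0;0 0 -0.33 0;0 0 -0.36 0;0 0 -0.36 0"
}}

```text
clock: 17.02
tool_pos: [0.5082, -0.0915, 0.1527]
eef_rot: [0.74, 0.672, 0.001, 0.001]
contact_force: [0.1, 0.6, -1.7]
opening: 0.133
finger_force: 29.9
```

```bash
python3 - <<'E'
from m import *
for n in('wrist','side'):
    p,d,P=cloud(n); q=p.astype(int); Z=P[...,2]
    s=sensors.get_state(); t=np.array(s['tool_pos'])
    ok=(abs(P[...,0]-t[0])<.12)&(abs(P[...,1]-t[1])<.13)
    m=ok&(q[...,0]>70)&(q[...,1]<60)&(q[...,2]<60)&(Z>t[2]-.05)&(Z<t[2]+.02)
    print(n,'red',m.sum(),rect(P[m][:,:2]) if m.sum()>10 else 0,np.nanpercentile(Z[m],[2,98]) if m.sum() else 0)
    if n=='wrist': 
        ym=P[m]; print('ends y', np.percentile(ym[:,1],[.5,99.5]))
t=dk(-.0775,-.0005); go(*t,.145,-12)
E
```

```text
wrist red 269 [509.8 -90.7 127.3  38.8 -81.6] [0.13242025 0.16576791]
ends y [-0.1562029  -0.02607012]
side red 51 [502.9 -96.3 121.2  26.5  77.1] [0.12334156 0.16458335]
tcp [ 0.5071 -0.0912  0.1506] yaw -5.49 tilt -1.0 row [0.9946 0.0076 0.0189] 0.0181 q7 0.15 F [-0.   0.6 -1.4] op 0.13535499926770866 t 17.1167
```

Emit:
{"fn": "send_rows", "kwargs": {
  "rows": "0.04 0 0 0.002;0.14 0 0 0.004;0.26 0.002 0 0.006;0.39 0.003 0 0.008;0.52 0.004 0 0.01;0.65 0.005 0 0.012;0.77 0.006 0 0.014;0.87 0.007 0 0.016;0.95 0.0075 0 0.018;0.99 0.0075 0 0.018"
}}

```text
clock: 17.95
tool_pos: [0.5367, 0.2089, 0.149]
eef_rot: [0.775, 0.632, -0.0, -0.001]
contact_force: [0.7, 0.5, -2.0]
opening: 0.132
finger_force: 29.9
```

Emit:
{"fn": "send_rows", "kwargs": {
  "rows": "0 0 0.03 0;0 0 0.06 0;0 0 0.09 0;0 0 0.11 0;0 0 0.12 0;0 0 0.12 0"
}}

```text
clock: 18.45
tool_pos: [0.5374, 0.2024, 0.1135]
eef_rot: [0.778, 0.629, -0.001, -0.0]
contact_force: [0.5, -0.2, -1.1]
opening: 0.131
finger_force: 29.9
```

```bash
cat > g.py <<'E'
from m import *
def gm(tag):
    p,d,P=cloud('wrist'); q=p.astype(int); np.savez(tag+'.npz',p=p,P=P); save(p,tag+'.png')
    D=P[...,:2]-O; X=(D@ex)*1000; Y=(D@ey)*1000; Z=P[...,2]
    t=np.array(sensors.get_state()['tool_pos']); e=t[:2]-O; print('tcp dock',(e@ex*1000).round(1),(e@ey*1000).round(1),t[2].round(4))
    red=(q[...,0]>70)&(q[...,1]<60)&(q[...,2]<60)&(abs(X+77)<25)&(abs(Y)<90)
    print('red',red.sum())
    for lo in (-70,-50,-30,30,50,60):
        k=red&(Y>lo)&(Y<lo+12)
        if k.sum()>3: print(lo,k.sum(),np.percentile(X[k],[2,50,98]).round(1),np.percentile(Y[k],[0,100]).round(1),np.percentile(Z[k],[2,98]).round(4))
    for s in (1,-1):
        for zc in (.037,.042,.047):
            k=(q.max(-1)<90)&(abs(Z-zc)<.003)&(X>-110)&(X<-45)&(Y*s>50)&(Y*s<90)
            if k.sum()>4: print('post',s,zc,k.sum(),np.percentile(X[k],[2,50,98]).round(1),np.percentile(Y[k],[2,98]).round(1))
    go(*dk(-.0775,-.0003),.0395,-12)
E
python3 -c "
from g import *
gm('w10')"
```

```text
tcp dock -77.1 -3.2 0.1141
red 361
-70 81 [-79.2 -77.3 -76.1] [-68.6 -58. ] [0.1193 0.1212]
50 17 [-79.3 -77.7 -76.3] [61.8 62. ] [0.0895 0.116 ]
60 44 [-79.2 -77.7 -76.1] [61.8 62.2] [0.0897 0.1175]
post 1 0.037 42 [-82.3 -71.5 -70.7] [58.4 69.9]
post 1 0.042 180 [-85.6 -71.5 -68.1] [58.3 71.5]
post 1 0.047 173 [-87.6 -84.9 -66.2] [58.5 71.5]
tcp [0.5377 0.2029 0.1141] yaw -12.07 tilt -1.0 row [ 0.0099 -0.0013  0.2486] -0.0002 q7 -0.35 F [ 0.6 -0.3 -2.2] op 0.13247162137598362 t 18.5
```

View pics/w10.png

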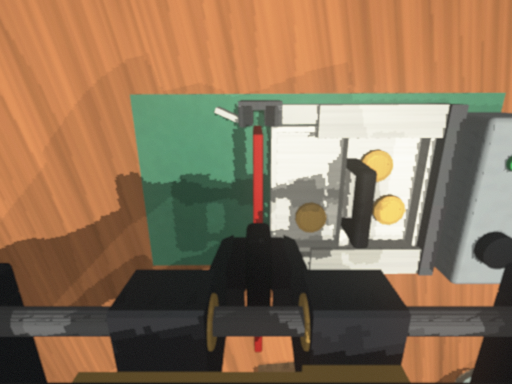

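The gate hangs over the slot, with its far end at (258,130) and the far post's slot at (260,112). It needs about 3 mm in y and 0.6 mm in x.

Emit:
{"fn": "send_rows", "kwargs": {
  "rows": "0.005 0.001 0.01 0;0.0095 0.002 0.03 0;0.0095 0.002 0.05 0;0.0095 0.002 0.07 0;0.0095 0.002 0.09 0;0.0095 0.002 0.105 0;0.0095 0.002 0.115 0;0.0095 0.002 0.12 0;0.0095 0.002 0.12 0;0.0095 0.002 0.12 0"
}}

```text
clock: 19.33
tool_pos: [0.5391, 0.2068, 0.0786]
eef_rot: [0.777, 0.629, 0.0, 0.0]
contact_force: [-0.1, 0.7, -1.6]
opening: 0.137
finger_force: 29.9
```

```bash
python3 -c "
from g import *
gm('w11')"
```

```text
tcp dock -76.4 1.0 0.0787
red 358
-70 46 [-78.4 -76.6 -75.4] [-64.1 -58. ] [0.0839 0.0859]
30 14 [-86.8 -78.6 -75.6] [30.1 38.4] [0.0839 0.1416]
60 64 [-78.8 -76.8 -75. ] [65.9 66.4] [0.0506 0.0847]
post 1 0.037 110 [-91.5 -81.5 -70.6] [57.3 71. ]
post 1 0.042 271 [-85.6 -71.7 -68.2] [57.4 70.8]
post 1 0.047 240 [-87.8 -85.5 -66.5] [57.7 71. ]
post -1 0.037 22 [-86.5 -66.9 -66. ] [-62.1 -58.3]
post -1 0.042 15 [-86.3 -85.5 -66.3] [-62.6 -58.5]
post -1 0.047 26 [-86.1 -67.2 -66.4] [-62.9 -58.2]
tcp [0.5393 0.2068 0.0787] yaw -11.98 tilt -1.0 row [-0.0042 -0.0037  0.1307] 0.0001 q7 -0.35 F [ 0.3 -1.  -2.2] op 0.1309671821746457 t 19.3833
```

Emit:
{"fn": "send_rows", "kwargs": {
  "rows": "-0.0045 0 0.01 0;-0.0045 0 0.02 0;-0.0045 0 0.03 0;-0.0045 0 0.04 0;-0.0045 0 0.05 0;-0.0045 0 0.06 0;-0.0045 0 0.07 0;-0.0045 0 0.07 0"
}}

```text
clock: 20.05
tool_pos: [0.5384, 0.2054, 0.0568]
eef_rot: [0.777, 0.63, -0.0, -0.0]
contact_force: [-0.0, -0.1, -1.7]
opening: 0.132
finger_force: 29.9
```

Emit:
{"fn": "send_rows", "kwargs": {
  "rows": "0 0 0.01 0;0 0 0.02 0;0 0 0.03 0;0 0 0.04 0;0 0 0.05 0;0 0 0.056 0;0 0 0.058 0;0 0 0.058 0"
}}

```text
clock: 20.72
tool_pos: [0.5386, 0.2055, 0.0399]
eef_rot: [0.777, 0.629, -0.0, -0.0]
contact_force: [-0.2, -0.2, -1.9]
opening: 0.133
finger_force: 29.9
```

Emit:
{"fn": "send_rows", "kwargs": {
  "rows": "0 0 0.002 0;0 0 0.004 0;0 0 0.004 0"
}}

```text
clock: 20.97
tool_pos: [0.539, 0.2055, 0.0395]
eef_rot: [0.777, 0.629, 0.0, 0.0]
contact_force: [-0.8, -0.8, 3.8]
opening: 0.135
finger_force: 29.9
```

Emit:
{"fn": "send_rows", "kwargs": {
  "rows": "0 0 0 0;0 0 0 0;0 0 0 0;0 0 0 0;0 0 0 0;0 0 0 0;0 0 0 0",
  "jaw": -0.4
}}

```text
clock: 21.55
tool_pos: [0.5388, 0.2055, 0.0389]
eef_rot: [0.777, 0.629, 0.0, -0.0]
contact_force: [-0.1, -0.3, -0.1]
opening: 0.64
finger_force: 0.0
```

Emit:
{"fn": "send_rows", "kwargs": {
  "rows": "0 0 -0.02 0;0 0 -0.08 0;0 0 -0.16 0;0 0 -0.24 0;0 0 -0.32 0;0 0 -0.4 0;0 0 -0.44 0;0 0 -0.45 0;0 0 -0.45 0;0 0 -0.45 0"
}}

```text
clock: 22.38
tool_pos: [0.5382, 0.2054, 0.1734]
eef_rot: [0.777, 0.63, -0.0, -0.0]
contact_force: [-0.6, -0.2, -0.2]
opening: 0.708
finger_force: 0.0
```

```bash
python3 -c "
from g import *
gm('w12')
p,d,P=cloud('wrist');D=P[...,:2]-O; X=D@ex; Y=D@ey;Z=P[...,2]
k=(p.max(-1)<70)&(abs(X+.077)<.012)&(abs(Y)<.02)&(Z>.03)&(Z<.1);print('grip top',k.sum(),np.percentile(Z[k],[10,50,90]))
q=p.astype(int);m=(q.min(-1)>110)&(Z>.018)&(Z<.0275)&(abs(Y)<.046)&(abs(X)<.1);print('rim',np.percentile(X[m],[1,99]))
"
```

```text
tcp dock -77.4 -0.8 0.173
red 312
-70 45 [-81.4 -78.9 -75.7] [-70.  -58.4] [0.007  0.0463]
-50 50 [-79.9 -77.9 -75.8] [-49.5 -38.9] [0.0439 0.0463]
-30 8 [-79.5 -77.8 -76.1] [-22.7 -20.7] [0.0656 0.0679]
60 5 [-78.8 -77.9 -77. ] [64.5 64.7] [0.0167 0.0315]
post 1 0.037 50 [-83.4 -72.4 -70.6] [56.8 68.6]
post 1 0.042 115 [-86.  -71.5 -68. ] [57.2 70.4]
post 1 0.047 81 [-87.7 -85.1 -67.1] [58.4 70.1]
post -1 0.037 96 [-91.6 -82.1 -63.1] [-71.2 -58.7]
post -1 0.042 87 [-87.1 -70.6 -66.5] [-71.4 -59.1]
post -1 0.047 69 [-89.1 -86.1 -65.6] [-70.7 -59.1]
tcp [0.538  0.2053 0.173 ] yaw -11.97 tilt -1.0 row [2.000e-03 3.000e-04 4.449e-01] 0.0001 q7 -0.38 F [ 0.2  0.  -0.9] op 0.7034678160731364 t 22.4333
grip top 563 [0.06587113 0.06723679 0.06821409]
rim [-0.06676643  0.06296955]
```

View pics/w12.png

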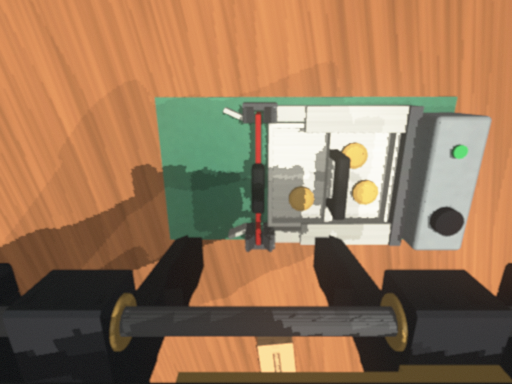

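The gate stands in both slots from (258,115) to (258,240). Its grip top is at z 67 mm, as it should be with the plate on the floor. The tray is home and all three blanks are in it.

```bash
python3 -c "
from h import *
print(finish_job())"
```

```text
the job is handed in; nothing more can be done
None
```

The job is handed in; by my last camera check the tray was home against the back stop with all three blanks in it and the gate was fully down in both slots, but the hand-in returned no verdict.

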